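# Fill the egg crate and sweep the level bar across it

### The arm

A 7-joint arm with a two-finger parallel gripper is mounted at the origin on the work surface. World frame = base frame: x ahead of the robot, y to its left, z up, the work surface at z = 0. Lengths are in m, angles in rad, forces in N, time in s.
With the tool pointing down it reaches from about 0.4 to 0.85 m from the base axis. Payload 10.4 kg.
Tool frame: the origin (TCP) lies at the very end of the fingers, on their centre line; the grasp point (between the pads) lies 19 mm behind it; z points along the fingers, y is the direction in which the jaws open and shut (so a half turn about z gives the same grasp; the last joint's range is limited). The gripper opens to 87 mm and grips with 3 to 60 N. Pads are 19 mm wide; open, the fingers measure 117 mm over their backs; the gripper's body (75 mm by 190 mm) begins 51 mm behind the grasp point.
Start: joints at [1.172, 0.332, -0.065, 1.46, 0.022, 1.35, -0.088], TCP at [0.229, -0.581, 0.223] pointing down, gripper open.
Joint ranges: [-2.6, 2.6], [-0.5, 2.12], [-1.47, 1.34], [0.16, 2.42], [-1.27, 4.41], [0.06, 2.06], [-2.6, 2.6]. Speed limits (rad/s): [2.22, 2.22, 2.79, 2.79, 3.14, 3.14, 3.14].

### API

Orientations are given as a unit quaternion [x, y, z, w].
In Python, from bench import read_state, imaging, r gives the robot as it stands. The module is installed in compiled form; this text tells all that it offers.
- The arm moves only by the tool move_arm, never from a script. Its argument "series" is a list of rows, each a list of 4 numbers: the shift along the tool's x, y, z in m, then the turn about the tool's z in rad. In form: [[x, y, z, roll], ...]. A call has 1 to 20 rows; each row is the pose to reach, as a shift and turn from the pose commanded when the call began, along the tool's axes at that moment; what a row does not reach only later rows make up. A row lasts 1/10 s, in which the tool goes at most 50 mm and 8.59 degrees, less where a joint would pass 70% of its speed; a pose out of reach is approached as far as the arm can. A call with a gripper value outside its range is refused whole. "claw" is the gripper's target within -1 to 1 (fully open at 1, half-way at 0, shut at -1), set as the call begins (left out, the last holds). The fingers move at their own pace and stop on an object; "newtons" is the grip in N (left out, the last holds). Time passes only in rows, so rows that repeat a pose let the fingers close. It gives the time, the measured TCP pose, the force and the opening at its end, in the units of the state.
- read_state(): the state, without advancing time (a new reading comes with each control period).
- imaging.camera(name): name is "scene" or "side" or "wrist"; returns (picture, depth): 420x560x3 uint8, red, green, blue; 420x560 float32, m along the optical axis (not along the pixel's ray), 0 where there is no reading.
- imaging.get_calibration(name): a dict with "camera_matrix" (3x3 intrinsics, pixels), "k1" (the pictures are not rectified: a ray, as slopes to the right and down, at radius r is drawn at 1 + k1 r^2 times it, then the intrinsics apply), "R" (3x3) and "t" (3): a world point X has camera coordinates R X + t. Camera axes: x right, y down, z forward; pixel columns grow to the right and rows downward; lengths in m; the calibration is good to about 2 mm. A picture is of the moment at which its call begins: read the wrist's pose just before it. get_calibration takes no time and is no camera call; for the wrist camera it gives the pose at the moment of the call.
- r.close_job(): hands the job in, once; it reports no verdict.
The state is a dict: "time": time; "joint_positions": joint angles; "joint_vel": joint speeds; "joint_torque": joint torques, N m; "ee_pos": TCP position; "eef_rot": TCP orientation; "ft_force": force on the tool from outside, world axes, zero at the start; "torque": the same for the moment, N m; "width": finger opening in m.
Only numpy, scipy, OpenCV 4.12 (cv2) and the standard library are available. Lean on these libraries where they do the work, as an engineer would, in place of code of your own. Each camera call takes 0.05 s, during which the arm holds its last target.

### The job

The egg crate has one place left empty, marked by the blue card on its floor: set the one loose low quail-egg pack with the green grip (the same kind as those already packed) squarely and flat into it, without dropping it. When it is in and released, check that nothing stands above the rim by sliding the wooden level bar by its orange knob from its end of the crate right across to the other end, and let go. Leave the tall duck-egg pack with the red grip where it stands; it would stick out.

Things in the scene. Friction and masses are not known exactly. Their poses are not given: they have to be found in the camera images.
- quail_pack: Low loose egg pack on the table, 0.17 kg: grey pulp foot, clear cover, speckled quail eggs; 110 (x) x 70 (y) x 40 mm high, same either way round. A green grip ridge stands centred on top, 24 mm thick (x), 54 long (y), 30 tall: 70 mm in all; take it from above across its 24 mm, near its top. Origin: centre of the underside, z up. Two more of this kind are already in the crate.
- tall_pack: Tall egg pack standing loose on the table near the low one: same footprint, but 68 mm high plus a red 30 mm ridge (98 mm in all), two large pale blue-green eggs inside. It would stick out of the crate and stop the bar. Leave it. Origin: centre of the underside.
- empty_place: Blue card, 100 x 62 mm, on the floor of the fixed wooden crate. Origin: middle of the empty place, at floor level, 8 mm above the table. Axes are the crate's: three places in a row along y, 88 mm apart (any may be empty), no partitions, 134 mm between the side walls (x); a pack's 110 mm side goes along x. Rim 80 mm above the floor. Crate outside 158 (x) x 400 mm (y), with a ledge at each end.
- level_bar (a joint): Light wooden bar, 36 mm wide, lying across the crate along the card's x, 1 to 13 mm above the rim; it cannot lift off. Value in m: 0 at the crate's +y end (it starts within 20 mm of that), growing as it slides toward -y of the blue card's axes, to the stop at 0.326 at the other end. About 1.5 N of friction; it stays where it is left.
- bar_knob (a point): Gripping point on the bar's orange knob, an upright round post in the middle of the bar, 24 mm in diameter, 34 mm tall. The point lies on the knob's axis, 21 mm above the bar's top and 13 mm below the knob's top, which is 135 mm above the table.
Mind the look-alikes: they are no part of the job. What is shaped like the quail_pack but turquoise is not meant.

How it is judged:
On the way, in this order (a step that is already met when the one before it is completed fails the run):
1. the low pack stands in the empty place, released, with the bar still at its own end (within 60 mm) (x of quail_pack in the frame of empty_place between -0.02 and 0.02 m and y of quail_pack in the frame of empty_place between -0.02 and 0.02 m and z of quail_pack in the frame of empty_place between -0.01 and 0.01 m and angle between quail_pack's own z axis and vertical below 0.175 rad and angle between the x axis of quail_pack and the x axis of empty_place, either way round below 0.26 rad and linear speed of quail_pack below 0.02 m/s and contact force between the fingers and quail_pack below 0.1 N and value of joint level_bar below 0.06 m), for 0.2 s.
2. the bar has been slid across to the other end (value of joint level_bar above 0.3 m), for 0.2 s.
At the end, for the whole second after the job is handed in: The low pack stands in the empty place within 20 mm of its centre each way, on the floor (within 10 mm), upright within 10 degrees and square within 15 degrees, released and at rest, and the bar is at the far end (past 0.30 m of its 0.326 m) (x of quail_pack in the frame of empty_place between -0.02 and 0.02 m and y of quail_pack in the frame of empty_place between -0.02 and 0.02 m and z of quail_pack in the frame of empty_place between -0.01 and 0.01 m and angle between quail_pack's own z axis and vertical below 0.175 rad and angle between the x axis of quail_pack and the x axis of empty_place, either way round below 0.26 rad and linear speed of quail_pack below 0.02 m/s and contact force between the fingers and quail_pack below 0.1 N and value of joint level_bar above 0.3 m); the robot touches nothing.
It fails at once if the low pack is dropped (falls free for more than about 25 mm) (contact force between quail_pack and anything else below 0.01 N and linear speed of quail_pack above 0.7 m/s).
It fails at once if the tall pack is moved more than 50 mm (distance of tall_pack from where it was at the start of the episode above 0.05 m).
It also fails if it takes over 58 s, if anything falls off the work surface, if the arm or the gripper's body presses on something with over 40 N, if the wrist force passes 120 N, or if a joint passes its speed limit or range.

## Working session

There is one attempt and no reset: what is moved stays moved. The work goes in short steps, Python scripts to look and compute and a tool call to move; the robot and the scene stay as the last step left them, time stands still between calls to the robot, and variables do not carry over. Pictures are saved under pics/ and viewed, and the job is handed in when it is done.

Besides the shell and the picture viewer there is one more tool, called by a JSON object that holds its "method" and its "body", one argument or row to a line. move_arm: Moves the arm, as the interface text tells. Its arguments: {"type":"object","properties":{"series":{"type":"array","items":{"type":"array","items":{"type":"number"}}},"claw":{"type":"number"},"newtons":{"type":"number"}},"required":["series"]}

```bash
mkdir -p pics
cat > h.py <<'E'
import numpy as np, cv2
from bench import read_state, imaging, r
def shot(name,fn):
    c=imaging.get_calibration(name); p,d=imaging.camera(name)
    cv2.imwrite('pics/'+fn+'.png',p[:,:,::-1]); np.savez('pics/'+fn+'.npz',p=p,d=d,K=c['camera_matrix'],k1=c['k1'],R=c['R'],t=c['t'])
def load(fn): return np.load('pics/'+fn+'.npz')
def world(z,us,vs,ds):
    K=z['K'];k1=float(z['k1'])
    uv=np.stack([us,vs],-1).reshape(-1,1,2).astype(float)
    n=cv2.undistortPoints(uv,K,np.array([k1,0,0,0,0.]))[:,0]
    P=np.c_[n,np.ones(len(n))]*np.asarray(ds).reshape(-1,1)
    return (P-z['t'])@z['R']
def cloud(z):
    v,u=np.mgrid[0:420,0:560]; 
    return world(z,u.ravel(),v.ravel(),z['d'].ravel()).reshape(420,560,3)
def onplane(z,u,v,h):
    a=world(z,[u],[v],[1.])[0]; c=-z['R'].T@z['t']; s=(h-c[2])/(a[2]-c[2]); return c+s*(a-c)
E
python3 - <<'E'
from h import *
s=read_state(); print({k:np.round(v,3) for k,v in s.items()})
for n in ['scene','side','wrist']: shot(n,n+'0')
E
```

```text
{'time': np.float64(0.0), 'joint_positions': array([ 1.172,  0.333, -0.065,  1.461,  0.022,  1.35 , -0.089]), 'joint_vel': array([-0.   ,  0.001, -0.   ,  0.002, -0.   ,  0.   ,  0.001]), 'joint_torque': array([-1.0000e-03, -6.2324e+01,  2.5000e-02, -3.8989e+01, -6.1000e-02,
        4.0000e-02,  0.0000e+00]), 'ee_pos': array([ 0.229, -0.581,  0.222]), 'eef_rot': array([ 0.982,  0.187, -0.   , -0.001]), 'ft_force': array([ 0.006,  0.354, -0.481]), 'torque': array([ 0.019, -0.004, -0.016]), 'width': np.float64(0.087)}
```

View pics/scene0.png

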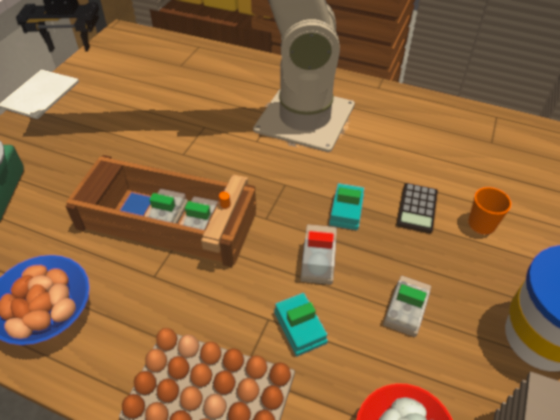

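View pics/side0.png

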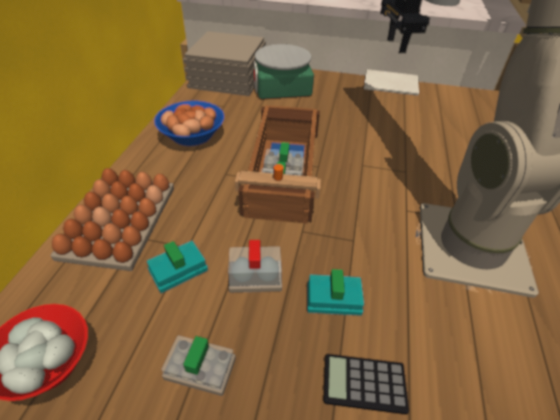

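View pics/wrist0.png

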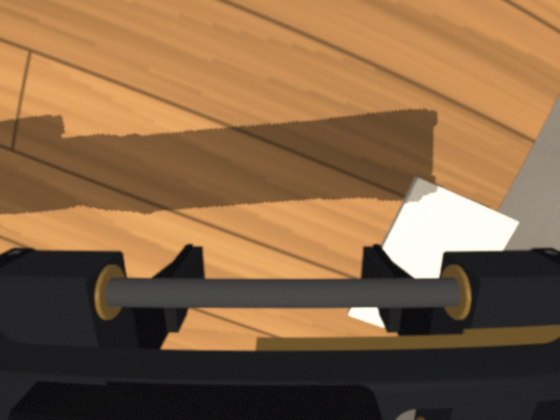

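Scene picture, what could be taken for the low pack:
- Grey pack with a green grip at (408,303). This fits the description.
- Turquoise packs at (348,205) and (301,322), which are look-alikes.
- Tall red-grip pack at (320,255).
- Packs already in the crate at (165,205) and (200,212).

The blue card is at (137,205) and the bar knob at (225,199). I choose (408,303) and check it in a crop while measuring.

```bash
cat > m.py <<'E'
from h import *
def feats(fn):
    z=load(fn);p=z['p'];W=cloud(z);hsv=cv2.cvtColor(p,cv2.COLOR_RGB2HSV)
    for nm,lo,hi,zr in [('green',(50,150,60),(72,255,255),(0.02,0.13)),('blue',(105,120,60),(125,255,255),(-.01,0.03)),('orange',(3,220,180),(14,255,255),(0.09,.15)),('red',(0,200,120),(2,255,255),(.05,.12)),('turq',(78,120,60),(95,255,255),(0.0,0.13))]:
        m=cv2.inRange(hsv,lo,hi)
        n,l,st,c=cv2.connectedComponentsWithStats(m)
        for i in range(1,n):
            if st[i,4]<40: continue
            P=W[l==i];P=P[(P[:,2]>zr[0])&(P[:,2]<zr[1])]
            if len(P)<25: continue
            zt=np.percentile(P[:,2],95);T=P[P[:,2]>zt-.006].astype(np.float32)
            if len(T)<5: continue
            R=cv2.minAreaRect(T[:,:2])
            print(fn,nm,np.round(c[i]),'top',round(float(zt),4),'ctr',np.round(R[0],4),'size',np.round(R[1],3),'ang',round(R[2],1),'mean',np.round(T.mean(0),3))
if __name__=='__main__':
    feats('scene0');feats('side0')
    a=load('scene0')['p'][265:345,370:450];b=load('side0')['p'][325:405,150:250]
    cv2.imwrite('pics/crop0.png',np.hstack([cv2.resize(a,(400,400)),cv2.resize(b,(400,400))])[:,:,::-1])
E
python3 m.py
```

```text
Traceback (most recent call last):
  File "m.py", line 16, in <module>
    feats('scene0');feats('side0')
    ~~~~~^^^^^^^^^^
  File "m.py", line 13, in feats
    R=cv2.minAreaRect(T[:,:2])
cv2.error: OpenCV(4.12.0) /io/opencv/modules/imgproc/src/convhull.cpp:143: error: (-215:Assertion failed) total >= 0 && (depth == CV_32F || depth == CV_32S) in function 'convexHull'
```

```bash
sed -i 's/minAreaRect(T\[:,:2\])/minAreaRect(np.ascontiguousarray(T[:,:2]))/' m.py; python3 m.py
```

```text
scene0 green [349. 192.] top 0.0747 ctr [0.2988 0.22  ] size [0.023 0.05 ] ang 10.6 mean [0.3   0.22  0.072]
scene0 green [161. 200.] top 0.0813 ctr [ 0.4899 -0.1677] size [0.023 0.055] ang 6.6 mean [ 0.49  -0.167  0.078]
scene0 green [197. 207.] top 0.0826 ctr [ 0.481  -0.0795] size [0.02  0.051] ang 6.3 mean [ 0.482 -0.08   0.08 ]
scene0 green [412. 293.] top 0.0742 ctr [0.5123 0.4181] size [0.047 0.022] ang 88.5 mean [0.513 0.418 0.072]
scene0 green [300. 312.] top 0.074 ctr [0.6358 0.2272] size [0.022 0.05 ] ang 46.7 mean [0.636 0.228 0.072]
scene0 blue [136. 204.] top 0.0138 ctr [ 0.4772 -0.2588] size [0.058 0.057] ang 8.1 mean [ 0.478 -0.259  0.011]
scene0 blue [ 48. 294.] top 0.0294 ctr [ 0.797  -0.2341] size [0.122 0.034] ang 7.9 mean [ 0.78  -0.236  0.027]
scene0 orange [223. 196.] top 0.1399 ctr [ 0.4703 -0.0134] size [0.019 0.02 ] ang 8.5 mean [ 0.472 -0.013  0.137]
scene0 orange [320. 237.] top 0.1027 ctr [0.4693 0.2079] size [0.019 0.045] ang 14.1 mean [0.47  0.208 0.101]
scene0 red [411. 405.] top 0.0619 ctr [0.7307 0.457 ] size [0.051 0.151] ang 19.2 mean [0.713 0.498 
[... 604 characters left out ...]
] size [0.05 0.02] ang 87.2 mean [0.509 0.42  0.07 ]
side0 blue [191. 126.] top 0.0287 ctr [ 0.7912 -0.2318] size [0.123 0.067] ang 20.3 mean [ 0.778 -0.221  0.026]
side0 blue [296. 148.] top 0.0133 ctr [ 0.4707 -0.2724] size [0.036 0.025] ang 9.5 mean [ 0.469 -0.273  0.011]
side0 red [254. 253.] top 0.1005 ctr [0.4654 0.2087] size [0.018 0.048] ang 15.7 mean [0.466 0.209 0.099]
side0 red [ 52. 338.] top 0.0611 ctr [0.7655 0.4597] size [0.135 0.167] ang 40.1 mean [0.764 0.454 0.059]
side0 turq [176. 267.] top 0.0427 ctr [0.6336 0.2283] size [0.104 0.063] ang 46.3 mean [0.632 0.233 0.041]
side0 turq [334. 296.] top 0.0431 ctr [0.2983 0.2196] size [0.104 0.064] ang 9.5 mean [0.299 0.224 0.041]
```

```bash
sleep 1; ls pics
```

```text
crop0.png
scene0.npz
scene0.png
side0.npz
side0.png
wrist0.npz
wrist0.png
```

The crop check follows, then a finer fit of the crate rim and the pack foot.

View pics/crop0.png

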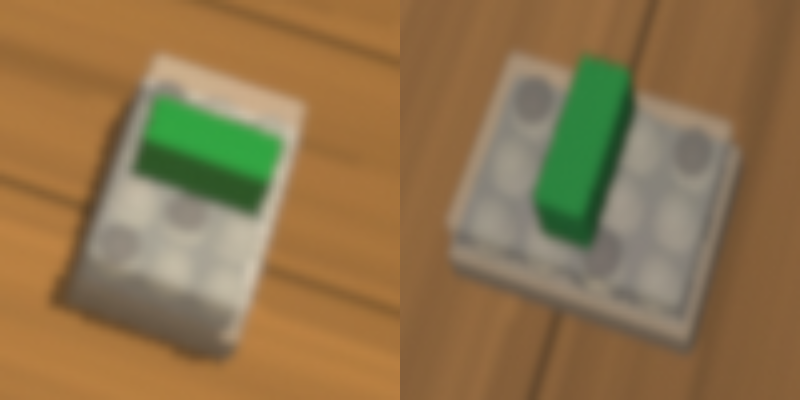

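```bash
cat > m2.py <<'E'
from h import *
for fn in ['scene0','side0']:
    W=cloud(load(fn)).reshape(-1,3)
    # pack cover top ~.04
    q=W[(np.hypot(W[:,0]-.511,W[:,1]-.418)<.09)]
    for lo,hi in [(.03,.055),(.012,.055)]:
        T=q[(q[:,2]>lo)&(q[:,2]<hi)].astype(np.float32)
        R=cv2.minAreaRect(np.ascontiguousarray(T[:,:2]));print(fn,'pack',lo,len(T),np.round(R[0],4),np.round(R[1],3),round(R[2],2))
    c=np.array([.49,-.168]);a=np.radians(6.2)
    ex=np.array([np.cos(a),np.sin(a)]);ey=np.array([-ex[1],ex[0]])
    L=(W[:,:2]-c)@np.c_[ex,ey]
    s=(abs(L[:,0])<.1)&(abs(L[:,1])<.21)&(W[:,2]>.083)&(W[:,2]<.0955)
    T=np.ascontiguousarray(W[s][:,:2].astype(np.float32));R=cv2.minAreaRect(T);print(fn,'rim',len(T),np.round(R[0],4),np.round(R[1],3),round(R[2],2), 'local',L[s].min(0).round(3),L[s].max(0).round(3))
    for sgn in (1,-1):
        t=L[s&(abs(L[:,1])<.15)]; t=t[(t[:,0]*sgn)>.05]
        if len(t)>20:
            f=np.polyfit(t[:,1],t[:,0],1); print(' wall',sgn,len(t),'slope deg',round(np.degrees(np.arctan(f[0])),2),'x mid',f[1].round(4),np.percentile(t[:,0],[3,97]).round(3))
E
python3 m2.py
```

```text
scene0 pack 0.03 1125 [0.511  0.4179] [0.065 0.108] 88.66
scene0 pack 0.012 1371 [0.512 0.418] [0.07 0.11] 88.4
scene0 rim 3713 [ 0.4902 -0.1709] [0.198 0.403] 6.43 local [-0.1   -0.204] [0.098 0.199]
 wall 1 794 slope deg 0.82 x mid 0.0711 [0.057 0.078]
 wall -1 625 slope deg -1.08 x mid -0.0726 [-0.081 -0.058]
side0 pack 0.03 1973 [0.5112 0.4165] [0.066 0.107] 88.54
side0 pack 0.012 2407 [0.511  0.4169] [0.069 0.109] 88.69
side0 rim 2133 [ 0.4902 -0.1717] [0.196 0.405] 6.29 local [-0.099 -0.206] [0.098 0.199]
 wall 1 309 slope deg 1.36 x mid 0.0701 [0.056 0.077]
 wall -1 294 slope deg -1.66 x mid -0.0739 [-0.081 -0.057]
```

The crop shows a grey pulp foot, speckled eggs and a green grip, so the choice is confirmed. Next I work out the first move.

```bash
cat >> h.py <<'E'
from scipy.spatial.transform import Rotation as Ro
def go(x,y,z,th):
    s=read_state();R=Ro.from_quat(s['eef_rot']).as_matrix();cur=np.degrees(np.arctan2(R[1,0],R[0,0]))
    d=R.T@(np.array([x,y,z])-s['ee_pos']); a=(cur-th+180)%360-180
    print('t',round(float(s['time']),2),'pos',s['ee_pos'].round(4),'th',cur.round(2),'F',s['ft_force'].round(2),'w',round(float(s['width']),4),'-> shift',d.round(4),'roll',np.radians(a).round(4))
E
python3 -c "
from h import *
go(.50,-.10,.23,60);go(.511,.4175,.18,88.6)"
```

```text
t 0.15 pos [ 0.2293 -0.5811  0.2219] th 21.53 F [0.91 0.33 0.57] w 0.0871 -> shift [ 0.4284 -0.3482 -0.0077] roll -0.6714
t 0.15 pos [ 0.2293 -0.5811  0.2219] th 21.53 F [0.91 0.33 0.57] w 0.0871 -> shift [ 0.6286 -0.8255  0.0428] roll -1.1705
```

{"method": "move_arm", "body": {
  "series": [
    [0.03,-0.025,-0.005,-0.05],
    [0.07,-0.057,-0.008,-0.11],
    [0.11,-0.09,-0.008,-0.17],
    [0.15,-0.122,-0.008,-0.23],
    [0.19,-0.154,-0.008,-0.3],
    [0.23,-0.187,-0.008,-0.36],
    [0.27,-0.22,-0.008,-0.42],
    [0.31,-0.252,-0.008,-0.48],
    [0.35,-0.284,-0.008,-0.55],
    [0.39,-0.317,-0.008,-0.61],
    [0.428,-0.348,-0.008,-0.67],
    [0.445,-0.39,-0.008,-0.72],
    [0.461,-0.43,-0.008,-0.77],
    [0.478,-0.47,-0.008,-0.82],
    [0.494,-0.51,-0.005,-0.87],
    [0.51,-0.55,0,-0.92],
    [0.528,-0.59,0.005,-0.97],
    [0.545,-0.63,0.01,-1.02],
    [0.562,-0.67,0.015,-1.07],
    [0.58,-0.71,0.02,-1.12]
  ],
  "claw": 0.4
}}

```text
time: 2.15
ee_pos: [0.5082, 0.2934, 0.2022]
eef_rot: [0.733, 0.681, -0.0, 0.0]
ft_force: [0.8, 0.6, -0.1]
width: 0.0609
```

```bash
python3 -c "
from h import *
go(.511,.4175,.14,88.6)"
```

```text
t 2.15 pos [0.5082 0.2934 0.2022] th 85.78 F [ 0.8   0.62 -0.05] w 0.0609 -> shift [ 0.124  -0.0064  0.0621] roll -0.0492
```

{"method": "move_arm", "body": {
  "series": [
    [0.04,-0.002,0.02,-0.02],
    [0.08,-0.004,0.04,-0.035],
    [0.11,-0.006,0.055,-0.049],
    [0.124,-0.006,0.062,-0.049],
    [0.124,-0.006,0.062,-0.049]
  ]
}}

```text
time: 2.65
ee_pos: [0.5104, 0.4172, 0.1391]
eef_rot: [0.715, 0.699, -0.001, -0.001]
ft_force: [0.2, -0.8, -0.7]
width: 0.0608
```

```bash
python3 -c "
from h import *
go(.511,.4175,.05,88.6)
shot('wrist','wrist1'); shot('side','side1')
z=load('wrist1');W=cloud(z)
import m; m.feats('wrist1')
T=W.reshape(-1,3);T=T[(T[:,2]>.03)&(T[:,2]<.05)&(np.hypot(T[:,0]-.511,T[:,1]-.4175)<.08)]
print(len(T),cv2.minAreaRect(np.ascontiguousarray(T[:,:2].astype(np.float32))))
"
```

```text
t 2.65 pos [0.5104 0.4172 0.1391] th 88.64 F [ 0.19 -0.84 -0.74] w 0.0608 -> shift [0.0003 0.0008 0.0891] roll 0.0007
wrist1 green [285. 220.] top 0.0715 ctr [0.5127 0.417 ] size [0.052 0.021] ang 88.8 mean [0.513 0.418 0.07 ]
wrist1 red [540. 159.] top 0.0616 ctr [0.7156 0.457 ] size [0.039 0.135] ang 11.8 mean [0.711 0.459 0.06 ]
7341 ((0.5128589868545532, 0.4162391722202301), (0.06584802269935608, 0.10668139159679413), 88.74964904785156)
```

View pics/wrist1.png

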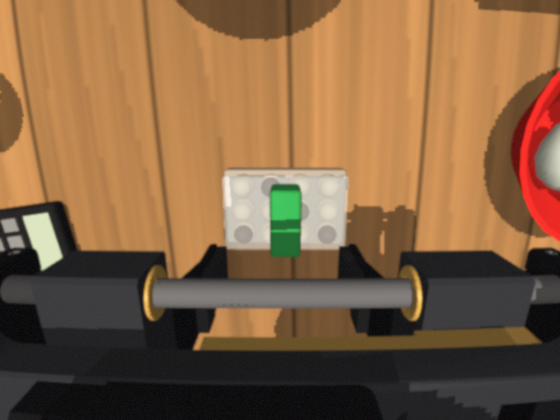

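The wrist view shows the green grip at (285,220), centred between the fingers and square to them. Descend and grip.

{"method": "move_arm", "body": {
  "series": [
    [0,0.001,0.03,0],
    [0,0.001,0.055,0],
    [0,0.001,0.075,0],
    [0,0.001,0.087,0],
    [0,0.001,0.091,0],
    [0,0.001,0.091,0]
  ]
}}

```text
time: 3.35
ee_pos: [0.5133, 0.4154, 0.0502]
eef_rot: [0.717, 0.697, 0.0, 0.0]
ft_force: [0.7, 0.4, 0.8]
width: 0.0612
```

{"method": "move_arm", "body": {
  "series": [
    [0,0,0,0],
    [0,0,0,0],
    [0,0,0,0],
    [0,0,0,0],
    [0,0,0,0],
    [0,0,0,0],
    [0,0,0,0]
  ],
  "claw": -1,
  "newtons": 20
}}

```text
time: 4.05
ee_pos: [0.5126, 0.4161, 0.0496]
eef_rot: [0.716, 0.698, -0.0, 0.0]
ft_force: [0.7, -0.5, 0.4]
width: 0.0233
```

{"method": "move_arm", "body": {
  "series": [
    [0,0,-0.005,0],
    [0,0,-0.015,0],
    [0,0,-0.03,0],
    [0,0,-0.06,0],
    [0,0,-0.09,0],
    [0,0,-0.12,0],
    [0,0,-0.15,0],
    [0,0,-0.18,0],
    [0,0,-0.2,0],
    [0,0,-0.205,0],
    [0,0,-0.205,0]
  ]
}}

```text
time: 5.15
ee_pos: [0.5127, 0.4163, 0.2556]
eef_rot: [0.716, 0.698, 0.001, 0.0]
ft_force: [0.5, 0.7, -2.0]
width: 0.0238
```

```bash
python3 -c "
from h import *
go(.511,.15,.25,94);go(.499,-.257,.25,96.3)
shot('side','side2'); shot('wrist','wrist2')
a=load('side2')['p'];cv2.imwrite('pics/s2.png',np.hstack([a[200:],load('wrist2')['p'][:220]])[:,:,::-1][:, :]) 
cv2.imwrite('pics/s2.png',cv2.resize(np.vstack([a,load('wrist2')['p']])[:,:,::-1],(400,600)))"
```

```text
t 5.15 pos [0.5127 0.4163 0.2556] th 88.52 F [ 0.55  0.71 -2.  ] w 0.0238 -> shift [-0.2662  0.0052  0.0053] roll -0.0957
t 5.15 pos [0.5127 0.4163 0.2556] th 88.52 F [ 0.55  0.71 -2.  ] w 0.0238 -> shift [-0.6734  0.0037  0.005 ] roll -0.1358
```

View pics/s2.png

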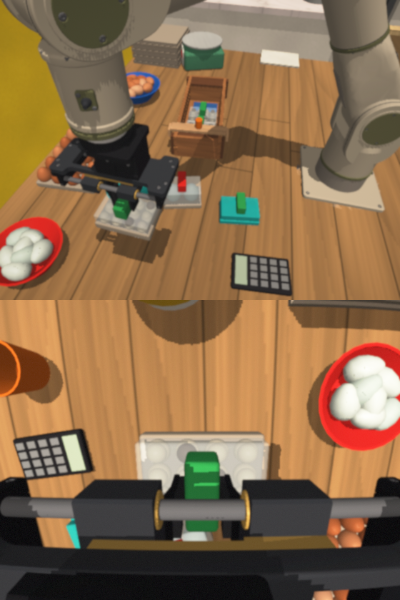

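The pack is held level in both views, with width 23.8 mm and Fz −2 N. Now carry it over the crate.

{"method": "move_arm", "body": {
  "series": [
    [-0.01,0,0,0],
    [-0.03,0,0.003,0],
    [-0.06,0,0.003,-0.02],
    [-0.095,0,0.003,-0.03],
    [-0.135,0.001,0.003,-0.04],
    [-0.175,0.001,0.003,-0.05],
    [-0.215,0.001,0.003,-0.06],
    [-0.255,0.002,0.003,-0.07],
    [-0.295,0.002,0.003,-0.08],
    [-0.335,0.002,0.003,-0.09],
    [-0.375,0.002,0.003,-0.1],
    [-0.415,0.003,0.003,-0.11],
    [-0.455,0.003,0.003,-0.12],
    [-0.495,0.003,0.003,-0.13],
    [-0.535,0.004,0.003,-0.136],
    [-0.575,0.004,0.003,-0.136],
    [-0.61,0.004,0.003,-0.136],
    [-0.64,0.004,0.003,-0.136],
    [-0.663,0.004,0.003,-0.136],
    [-0.673,0.004,0.003,-0.136]
  ]
}}

```text
time: 7.25
ee_pos: [0.4975, -0.2598, 0.2504]
eef_rot: [0.669, 0.744, -0.0, -0.001]
ft_force: [0.0, 0.3, -1.1]
width: 0.0241
```

{"method": "move_arm", "body": {
  "series": [
    [0,0,0.02,0],
    [0,0,0.05,0],
    [0,0,0.06,0],
    [0,0,0.06,0],
    [0,0,0.06,0]
  ]
}}

```text
time: 7.75
ee_pos: [0.4995, -0.2566, 0.1925]
eef_rot: [0.667, 0.745, 0.0, 0.0]
ft_force: [-0.4, 0.8, -0.5]
width: 0.0239
```

```bash
python3 -c "
from h import *
go(.499,-.257,.0576,96.3)
for n in ['side','scene','wrist']: shot(n,n+'3')
a=load('side3')['p'];b=load('scene3')['p'];w=load('wrist3')['p']
cv2.imwrite('pics/s3.png',np.hstack([np.vstack([a[60:300,140:440],b[100:340,20:320]]),cv2.resize(w,(480,480))])[:,:,::-1])"
```

```text
t 7.75 pos [ 0.4995 -0.2566  0.1925] th 96.33 F [-0.36  0.77 -0.46] w 0.0239 -> shift [-0.0003 -0.0007  0.1349] roll 0.0005
```

View pics/s3.png

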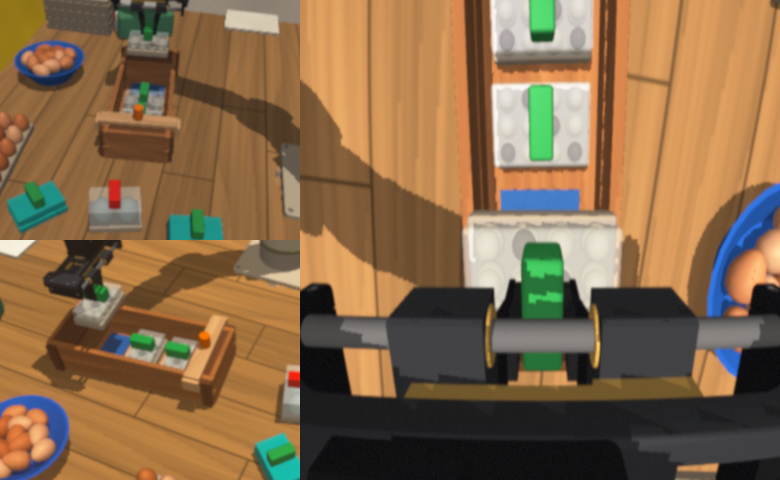

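The held pack hangs level over the blue strip. The wrist picture shows the crate walls on both sides and the two packed neighbours above it. I'll check the lateral position with the wrist depth.

```bash
python3 -c "
from h import *
import m; m.feats('wrist3')
z=load('wrist3');W=cloud(z).reshape(-1,3)
c=np.array([.4993,-.2578]);a=np.radians(6.3);ex=np.array([np.cos(a),np.sin(a)]);ey=np.array([-ex[1],ex[0]])
L=(W[:,:2]-c)@np.c_[ex,ey]
s=(W[:,2]>.08)&(W[:,2]<.095)&(abs(L[:,0])<.1)
for lo in (.0,.05,.1,.15):
  t=L[s&(L[:,1]>lo)&(L[:,1]<lo+.05)]
  for g in (-1,1):
    q=t[t[:,0]*g>.05]; print(lo,g,len(q), np.percentile(q[:,0],[2,50,98]).round(4) if len(q) else '')
s=(W[:,2]>.165-.06)&(W[:,2]<.19)&(abs(L[:,0])<.08)&(abs(L[:,1])<.05)
print('held',len(L[s]),np.percentile(L[s],[1,99],axis=0).round(4))
hsv=cv2.cvtColor(z['p'],cv2.COLOR_RGB2HSV).reshape(-1,3)
b=(hsv[:,0]>105)&(hsv[:,0]<125)&(hsv[:,1]>120)&(abs(W[:,2]-.009)<.008)&(abs(L[:,0])<.07)
print('card',b.sum(),np.percentile(L[b],[1,99],axis=0).round(4))
"
```

```text
wrist3 green [282.  16.] top 0.0793 ctr [ 0.4829 -0.1011] size [0.021 0.022] ang 6.0 mean [ 0.483 -0.101  0.078]
wrist3 green [281. 107.] top 0.0796 ctr [ 0.4896 -0.1719] size [0.021 0.05 ] ang 6.7 mean [ 0.49  -0.171  0.078]
wrist3 blue [514. 215.] top 0.0286 ctr [ 0.7547 -0.2591] size [0.111 0.052] ang 70.6 mean [ 0.762 -0.258  0.026]
wrist3 blue [280. 175.] top 0.0107 ctr [ 0.4956 -0.2391] size [0.097 0.018] ang 6.3 mean [ 0.496 -0.239  0.009]
0.0 -1 559 [-0.0781 -0.0727 -0.067 ]
0.0 1 536 [0.0667 0.0727 0.0785]
0.05 -1 1080 [-0.0785 -0.0718 -0.0665]
0.05 1 1083 [0.0667 0.0716 0.0786]
0.1 -1 1188 [-0.0788 -0.072  -0.0669]
0.1 1 1181 [0.0664 0.0716 0.0783]
0.15 -1 396 [-0.0789 -0.0722 -0.0671]
0.15 1 400 [0.0664 0.0715 0.0781]
held 10546 [[-0.0504 -0.0042]
 [ 0.0523  0.0358]]
card 1513 [[-0.0493  0.0102]
 [ 0.0463  0.0278]]
```

{"method": "move_arm", "body": {
  "series": [
    [-0.002,0,0.02,0],
    [-0.002,0,0.045,0],
    [-0.002,0,0.07,0],
    [-0.002,0,0.095,0],
    [-0.002,0,0.115,0],
    [-0.002,0,0.125,0],
    [-0.002,0,0.13,0],
    [-0.002,0,0.132,0],
    [-0.002,0,0.134,0],
    [-0.002,0,0.1355,0],
    [-0.002,0,0.1355,0]
  ]
}}

```text
time: 9.0
ee_pos: [0.5, -0.2592, 0.0575]
eef_rot: [0.667, 0.745, -0.0, 0.001]
ft_force: [-2.0, 0.3, 5.5]
width: 0.0239
```

```bash
python3 -c "
from h import *
go(.499,-.259,.0576,96.3)
for n in ['side','scene']: shot(n,n+'4')
a=load('side4')['p'];b=load('scene4')['p']
cv2.imwrite('pics/s4.png',cv2.resize(np.hstack([a[80:230,200:360],b[130:280,50:210]]),(800,375))[:,:,::-1])"
```

```text
t 9.0 pos [ 0.5    -0.2592  0.0575] th 96.3 F [-2.02  0.26  5.53] w 0.0239 -> shift [ 0.0003 -0.001  -0.0001] roll -0.0
```

View pics/s4.png

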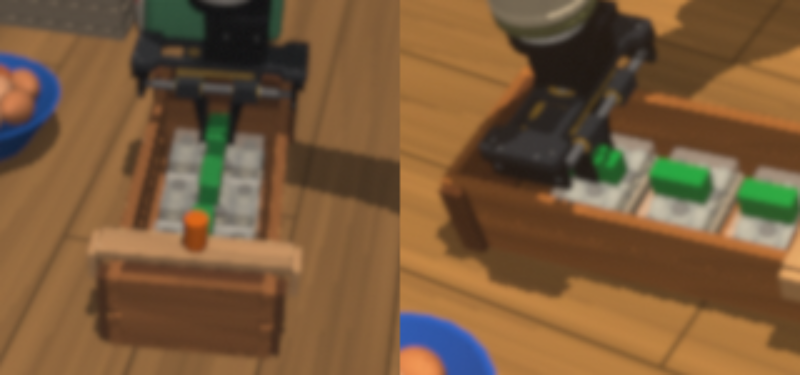

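The wrist force reads Fz +5.5 N and the pack is down on the floor in line with its neighbours. Open partway and retreat straight up.

{"method": "move_arm", "body": {
  "series": [
    [0,0,0,0],
    [0,0,0,0],
    [0,0,0,0],
    [0,0,0,0],
    [0,0,0,0],
    [0,0,0,0]
  ],
  "claw": 0.2
}}

```text
time: 9.7
ee_pos: [0.4994, -0.2589, 0.056]
eef_rot: [0.667, 0.745, 0.0, 0.0]
ft_force: [-0.6, 0.2, -0.3]
width: 0.0511
```

{"method": "move_arm", "body": {
  "series": [
    [0,0,-0.01,0],
    [0,0,-0.03,0],
    [0,0,-0.06,0],
    [0,0,-0.09,0],
    [0,0,-0.12,0],
    [0,0,-0.14,0],
    [0,0,-0.145,0],
    [0,0,-0.145,0]
  ]
}}

```text
time: 10.5
ee_pos: [0.4997, -0.2589, 0.2018]
eef_rot: [0.667, 0.745, 0.0, 0.001]
ft_force: [0.2, 0.0, -0.1]
width: 0.052
```

```bash
python3 -c "
from h import *
for n in ['side','scene','wrist']: shot(n,n+'5')
import m; m.feats('scene5'); m.feats('wrist5')
go(.4725,-.0135,.2,96.3)
W=cloud(load('scene5')).reshape(-1,3)
a=load('side5')['p'];b=load('scene5')['p']
cv2.imwrite('pics/s5.png',cv2.resize(np.hstack([a[80:230,200:360],b[130:280,50:210]]),(800,375))[:,:,::-1])"
```

```text
scene5 green [127. 193.] top 0.0812 ctr [ 0.5012 -0.2536] size [0.024 0.049] ang 10.4 mean [ 0.502 -0.253  0.079]
scene5 green [349. 192.] top 0.0748 ctr [0.2974 0.2199] size [0.024 0.05 ] ang 9.7 mean [0.299 0.22  0.072]
scene5 green [161. 200.] top 0.081 ctr [ 0.4902 -0.1666] size [0.022 0.051] ang 5.0 mean [ 0.491 -0.168  0.079]
scene5 green [197. 208.] top 0.0824 ctr [ 0.4808 -0.0795] size [0.022 0.05 ] ang 4.7 mean [ 0.482 -0.08   0.08 ]
scene5 green [300. 312.] top 0.0744 ctr [0.6356 0.2273] size [0.023 0.052] ang 46.3 mean [0.636 0.228 0.072]
scene5 blue [ 48. 294.] top 0.0296 ctr [ 0.7987 -0.2319] size [0.124 0.037] ang 7.5 mean [ 0.788 -0.234  0.027]
scene5 orange [223. 196.] top 0.1384 ctr [ 0.471  -0.0148] size [0.022 0.017] ang 44.3 mean [ 0.473 -0.014  0.137]
scene5 orange [320. 237.] top 0.1025 ctr [0.4695 0.2081] size [0.021 0.044] ang 18.4 mean [0.47  0.208 0.1  ]
scene5 red [385. 404.] top 0.0585 ctr [0.7184 0.4326] size [0.007 0.041] ang 35.4 mean [0.715 0.436 0.055]
scene5 red [431. 407.] top 0.0623 ctr [0.7119 0.506 ] size [0.069 0.012] ang 63.2 mean [0.713 0.509 0.06 ]
scene5 turq [346. 211.] top 0.0455 ctr [0.2989 0.2202] size [0.105 0.065] ang 9.4 mean [0.315 0.223 0.043]
scene5 turq [300. 326.] top 0.0448 ctr [0.6352 0.2276] size [0.105 0.065] ang 46.8 mean [0.641 0.231 0.043]
wrist5 green [284.  16.] top 0.0795 ctr [ 0.483  -0.1008] size [0.021 0.023] ang 6.2 mean [ 0.483 -0.101  0.078]
wrist5 green [282. 105.] top 0.0796 ctr [ 0.4897 -0.1717] size [0.021 0.05 ] ang 7.4 mean [ 0.49  -0.171  0.078]
wrist5 green [284. 204.] top 0.0795 ctr [ 0.5003 -0.2581] size [0.021 0.052] ang 6.9 mean [ 0.5   -0.257  0.078]
wrist5 blue [516. 204.] top 0.0287 ctr [ 0.7556 -0.2537] size [0.104 0.044] ang 65.1 mean [ 0.762 -0.252  0.026]
t 10.65 pos [ 0.4988 -0.2586  0.1998] th 96.3 F [ 0.49  0.55 -0.82] w 0.0526 -> shift [2.465e-01 8.000e-04 1.000e-04] roll 0.0001
```

View pics/s5.png

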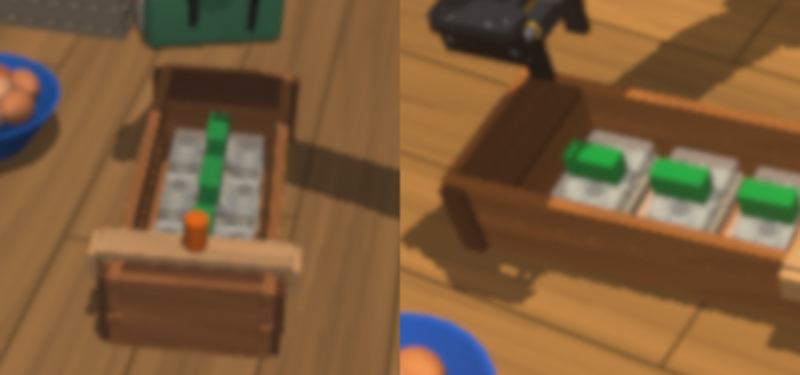

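The pack is released at (0.500, −0.258), square, and its top is level with its neighbours. Next, the knob.

{"method": "move_arm", "body": {
  "series": [
    [0.02,0,0,0],
    [0.05,0,0,0],
    [0.085,0,0,0],
    [0.12,0,0,0],
    [0.155,0,0,0],
    [0.19,0,0,0],
    [0.22,0,0,0],
    [0.24,0,0,0],
    [0.246,0,0,0],
    [0.246,0,0,0],
    [0.246,0,0,0]
  ]
}}

```text
time: 11.75
ee_pos: [0.4722, -0.0154, 0.2007]
eef_rot: [0.668, 0.745, -0.0, -0.0]
ft_force: [-1.0, 0.0, 0.5]
width: 0.0524
```

```bash
python3 -c "
from h import *
s=read_state();shot('wrist','wrist6');shot('side','side6')
import m; m.feats('wrist6');m.feats('side6')
z=load('wrist6');W=cloud(z).reshape(-1,3);h=cv2.cvtColor(z['p'],cv2.COLOR_RGB2HSV).reshape(-1,3)
T=W[(W[:,2]>.125)&(W[:,2]<.145)&(h[:,1]>200)&(h[:,0]<16)&(np.hypot(W[:,0]-.47,W[:,1]+.014)<.04)];print(len(T),T.min(0),T.max(0))
go(.4715,-.0135,.107,96.3)
"
```

```text
wrist6 green [283. 260.] top 0.0796 ctr [ 0.4793 -0.0722] size [0.02  0.031] ang 6.8 mean [ 0.479 -0.071  0.078]
wrist6 green [282. 326.] top 0.0794 ctr [ 0.4869 -0.1495] size [0.019 0.011] ang 5.4 mean [ 0.487 -0.148  0.078]
wrist6 turq [453.  13.] top 0.0413 ctr [0.6269 0.1788] size [0.053 0.025] ang 8.8 mean [0.623 0.181 0.04 ]
side6 green [285. 143.] top 0.0813 ctr [ 0.4877 -0.1909] size [0.019 0.169] ang 7.9 mean [ 0.491 -0.206  0.08 ]
side6 green [175. 255.] top 0.0725 ctr [0.633  0.2288] size [0.022 0.048] ang 46.8 mean [0.631 0.231 0.071]
side6 green [337. 284.] top 0.073 ctr [0.2985 0.2212] size [0.022 0.05 ] ang 11.5 mean [0.298 0.223 0.071]
side6 blue [191. 126.] top 0.0291 ctr [ 0.7891 -0.2312] size [0.121 0.064] ang 21.3 mean [ 0.777 -0.218  0.026]
side6 red [254. 253.] top 0.1006 ctr [0.4655 0.2087] size [0.018 0.049] ang 15.4 mean [0.466 0.21  0.099]
side6 red [ 52. 339.] top 0.0611 ctr [0.7657 0.4602] size [0.135 0.168] ang 40.0 mean [0.763 0.454 0.059]
side6 turq [176. 267.] top 0.0426 ctr [0.6331 0.2285] size [0.103 0.063] ang 47.0 mean [0.632 0.233 0.041]
side6 turq [334. 296.] top 0.043 ctr [0.2983 0.2203] size [0.104 0.064] ang 10.2 mean [0.299 0.224 0.041]
708 [ 0.46073104 -0.02472392  0.12511105] [ 0.48261662 -0.00296818  0.13758718]
t 11.85 pos [ 0.4724 -0.0156  0.2008] th 96.19 F [ 0.64 -0.12 -0.22] w 0.0523 -> shift [ 0.0021 -0.0006  0.0938] roll -0.0018
```

View pics/wrist6.png

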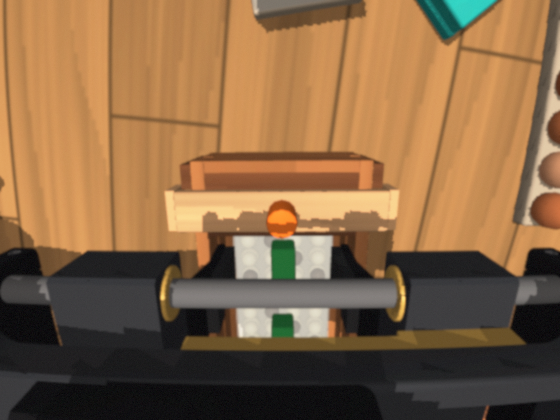

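The knob shows at (282,218), centred between the fingers, at (0.4717, −0.0138). Lower and grip it.

{"method": "move_arm", "body": {
  "series": [
    [0.002,-0.0005,0.03,0],
    [0.002,-0.0005,0.055,0],
    [0.002,-0.0005,0.075,0],
    [0.002,-0.0005,0.086,0],
    [0.002,-0.0005,0.091,0],
    [0.002,-0.0005,0.091,0]
  ]
}}

```text
time: 12.45
ee_pos: [0.4717, -0.0127, 0.11]
eef_rot: [0.667, 0.745, -0.0, -0.0]
ft_force: [-0.4, -1.0, 0.2]
width: 0.0523
```

{"method": "move_arm", "body": {
  "series": [
    [0,0,0,0],
    [0,0,0,0],
    [0,0,0,0],
    [0,0,0,0],
    [0,0,0,0],
    [0,0,0,0],
    [0,0,0,0]
  ],
  "claw": -1,
  "newtons": 25
}}

```text
time: 13.15
ee_pos: [0.4712, -0.0126, 0.1102]
eef_rot: [0.667, 0.745, -0.001, -0.0]
ft_force: [-4.5, 0.5, 5.4]
width: 0.023
```

```bash
python3 -c "
from h import *
go(.4725+.1097*.31,-.0135-.31*.994,.108,96.3)
"
```

```text
t 13.15 pos [ 0.4712 -0.0126  0.1102] th 96.3 F [-4.46  0.51  5.42] w 0.023 -> shift [-0.3111  0.0012  0.0024] roll -0.0
```

Gripped at 23 mm. Slide 310 mm along tool −x (crate −y).

{"method": "move_arm", "body": {
  "series": [
    [-0.005,0,0,0],
    [-0.013,0,0,0],
    [-0.025,0,0,0],
    [-0.04,0,0,0],
    [-0.056,0,0,0],
    [-0.072,0,0,0],
    [-0.088,0,0,0],
    [-0.104,0,0,0],
    [-0.12,0,0,0],
    [-0.136,0,0,0],
    [-0.152,0,0,0],
    [-0.168,0,0,0]
  ]
}}

```text
time: 14.35
ee_pos: [0.4904, -0.1806, 0.1102]
eef_rot: [0.667, 0.745, 0.0, 0.0]
ft_force: [-0.7, 2.0, 4.9]
width: 0.0233
```

{"method": "move_arm", "body": {
  "series": [
    [-0.014,0,0,0],
    [-0.03,0,0,0],
    [-0.046,0,0,0],
    [-0.062,0,0,0],
    [-0.078,0,0,0],
    [-0.094,0,0,0],
    [-0.108,0,0,0],
    [-0.12,0,0,0],
    [-0.13,0,0,0],
    [-0.138,0,0,0],
    [-0.144,0,0,0],
    [-0.144,0,0,0],
    [-0.144,0,0,0]
  ]
}}

```text
time: 15.65
ee_pos: [0.5067, -0.3234, 0.1103]
eef_rot: [0.667, 0.745, 0.0, 0.001]
ft_force: [6.8, -0.3, 2.8]
width: 0.0234
```

```bash
python3 -c "
from h import *
go(.4725+.1097*.31,-.0135-.31*.994,.108,96.3)
for n in ['side','scene']: shot(n,n+'7')
a=load('side7')['p'];b=load('scene7')['p']
cv2.imwrite('pics/s7.png',cv2.resize(np.hstack([a[70:230,200:360],b[120:280,50:210]]),(800,400))[:,:,::-1])"
```

```text
t 15.65 pos [ 0.5067 -0.3234  0.1103] th 96.3 F [ 6.83 -0.26  2.8 ] w 0.0234 -> shift [0.0018 0.     0.0023] roll 0.0
```

View pics/s7.png

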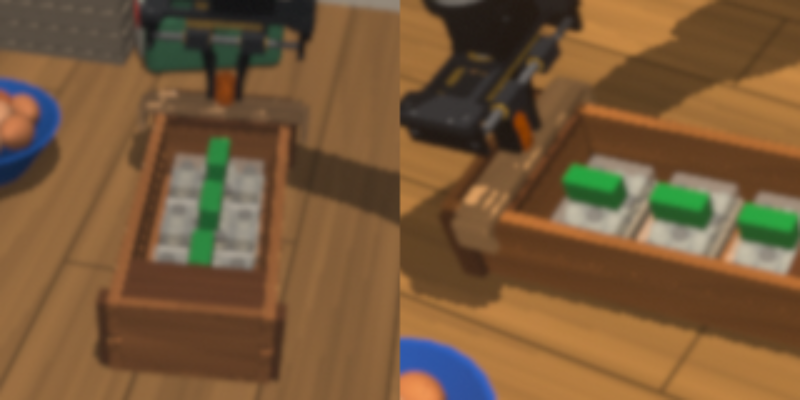

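{"method": "move_arm", "body": {
  "series": [
    [-0.002,0,0,0],
    [-0.004,0,0,0],
    [-0.004,0,0,0]
  ]
}}

```text
time: 16.05
ee_pos: [0.5071, -0.3268, 0.1103]
eef_rot: [0.667, 0.745, 0.0, 0.001]
ft_force: [4.6, 1.2, 4.0]
width: 0.0232
```

{"method": "move_arm", "body": {
  "series": [
    [0,0,0,0],
    [0,0,0,0],
    [0,0,0,0],
    [0,0,0,0],
    [0,0,0,0],
    [0,0,0,0]
  ],
  "claw": 0.2
}}

```text
time: 16.65
ee_pos: [0.5062, -0.3266, 0.11]
eef_rot: [0.667, 0.745, -0.0, -0.0]
ft_force: [-0.3, 0.1, 0.6]
width: 0.0514
```

{"method": "move_arm", "body": {
  "series": [
    [0,0,-0.01,0],
    [0,0,-0.03,0],
    [0,0,-0.06,0],
    [0,0,-0.09,0],
    [0,0,-0.11,0],
    [-0.03,0,-0.12,0],
    [-0.06,0,-0.12,0],
    [-0.08,0,-0.12,0],
    [-0.08,0,-0.12,0],
    [-0.08,0,-0.12,0]
  ]
}}

```text
time: 17.65
ee_pos: [0.5153, -0.4056, 0.2304]
eef_rot: [0.667, 0.745, 0.0, -0.0]
ft_force: [-0.8, -0.2, 0.3]
width: 0.0522
```

```bash
python3 -c "
from h import *
go(.5,-.4,.2,96.3)
for n in ['side','scene','wrist']: shot(n,n+'8')
import m; m.feats('scene8');m.feats('wrist8')
for n in ['scene8','wrist8']:
  z=load(n);W=cloud(z).reshape(-1,3);h=cv2.cvtColor(z['p'],cv2.COLOR_RGB2HSV).reshape(-1,3)
  T=W[(W[:,2]>.12)&(W[:,2]<.145)&(h[:,1]>200)&(h[:,0]<16)&(np.hypot(W[:,0]-.507,W[:,1]+.325)<.05)]
  if len(T):
    k=(T.min(0)+T.max(0))/2; print(n,'knob',len(T),k.round(4),'travel',np.linalg.norm(k[:2]-[.4717,-.0138]).round(4))
a=load('side8')['p'];b=load('scene8')['p']
cv2.imwrite('pics/s8.png',cv2.resize(np.hstack([a[70:230,200:360],b[120:280,50:210]]),(800,400))[:,:,::-1])"
```

```text
t 17.65 pos [ 0.5153 -0.4056  0.2304] th 96.3 F [-0.8  -0.18  0.29] w 0.0522 -> shift [ 0.0073 -0.0146  0.0304] roll -0.0
scene8 green [126. 192.] top 0.0809 ctr [ 0.5017 -0.2556] size [0.024 0.055] ang 4.8 mean [ 0.501 -0.255  0.078]
scene8 green [349. 192.] top 0.0757 ctr [0.2996 0.2202] size [0.023 0.049] ang 9.4 mean [0.3   0.219 0.073]
scene8 green [161. 200.] top 0.0808 ctr [ 0.4908 -0.167 ] size [0.051 0.024] ang 89.6 mean [ 0.49  -0.167  0.078]
scene8 green [197. 208.] top 0.0825 ctr [ 0.4822 -0.0791] size [0.022 0.051] ang 5.3 mean [ 0.482 -0.08   0.08 ]
scene8 green [300. 312.] top 0.0742 ctr [0.6355 0.2276] size [0.022 0.05 ] ang 47.0 mean [0.636 0.228 0.072]
scene8 blue [ 48. 294.] top 0.0292 ctr [ 0.7985 -0.2335] size [0.122 0.034] ang 6.2 mean [ 0.784 -0.235  0.027]
scene8 orange [ 93. 167.] top 0.1379 ctr [ 0.5065 -0.3268] size [0.028 0.02 ] ang 59.0 mean [ 0.507 -0.326  0.136]
scene8 orange [321. 237.] top 0.1028 ctr [0.4691 0.208 ] size [0.02  0.044] ang 16.4 mean [0.47  0.209 0.1  ]
scene8 red [384. 405.] top 0.0589 ctr [0.719  0.4298] size [0.009 0.042] ang 33.2 mean [0.725 0.421 0.056]
scene8 red [430. 406.] top 0.0623 ctr [0.7113 0.5004] size [0.081 0.017] ang 69.3 mean [0.713 0.51  0.06 ]
scene8 turq [346. 211.] top 0.0456 ctr [0.2992 0.2201] size [0.103 0.065] ang 9.5 mean [0.315 0.223 0.043]
scene8 turq [300. 326.] top 0.045 ctr [0.6355 0.228 ] size [0.105 0.065] ang 46.4 mean [0.641 0.231 0.043]
wrist8 green [283.  42.] top 0.0795 ctr [ 0.5006 -0.2603] size [0.02  0.052] ang 6.3 mean [ 0.501 -0.26   0.078]
wrist8 blue [518. 106.] top 0.0293 ctr [ 0.7713 -0.2826] size [0.062 0.133] ang 7.9 mean [ 0.764 -0.247  0.027]
scene8 knob 104 [ 0.5067 -0.3257  0.1301] travel 0.3139
wrist8 knob 38 [ 0.5094 -0.3343  0.1348] travel 0.3227
```

View pics/s8.png

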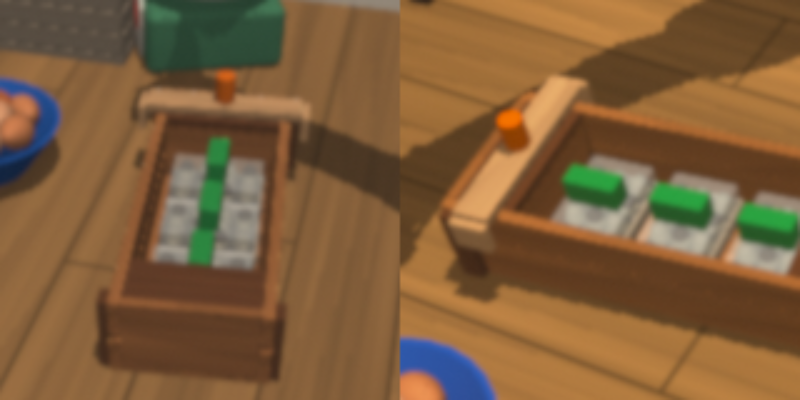

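The bar is at the far end, about 0.316 m of travel. The pack has not moved, and the tall pack is where it was. Handing in.

```bash
python3 -c "
from h import *
r.close_job()"
```

```text
the job is handed in; nothing more can be done
```

The low quail-egg pack is in the empty place and released, and the bar has been slid across to the far end. I handed the job in at about 17.8 s of the 58 s. `close_job` gave no verdict.

- **Pack:** I took it by its green grip, carried it level and set it on the crate floor. Before the slide the wrist camera put it at (0.500, −0.258), at about 7° against the crate's 6.3°. Its grip top stood at the same height as its neighbours' (0.0795 m). I took the middle of the place as about (0.499, −0.259).
- **Bar:** I gripped the orange knob and slid it about 316 mm. Since the bar started within 20 mm of its end, that puts it past the 0.30 m mark. It met no obstruction on the way.
- **After release:** the hand was clear of everything. The pack had not moved, to within 2 mm, and the tall pack stood where it started.
- **Disagreements:** the cameras differ slightly. Travel came out at 314 mm from the scene camera and 323 mm from the wrist camera, where few points were visible. The pack's y differed by about 5 mm. All of these are within the tolerances.

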